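Sort the desk clutter: pen rest, two-bay tray and candle jar

TASK

Sort the handful of things lying at the front of the desk into their places: lay the pen and the pencil in the pen rest, each in a notch of its own and about centred across both rails, put the eraser and the matchbox flat in the two-bay tray, one to a bay, and set the lid gently back on the candle jar, flat and centred. Leave the USB hub and the mouse where they are.

Things in the scene. Friction and masses are not known exactly. Their poses are not given: they have to be found in the camera images.
- pen: Blue click pen lying on its side, 133 mm long, 11 mm wide, 12 mm high. Origin: middle of its underside; y runs along the barrel, z up. Balances within 5 mm of the origin.
- pencil: Short green hexagonal pencil lying down, 140 mm long, 9 mm wide, 8 mm high. Origin: middle of its underside; y runs along it, the sharpened point at -y; the last 20 mm before the point taper and carry nothing. Balances about 10 mm from the origin towards +y.
- eraser: White block eraser in a blue card sleeve, lying flat, 22 mm (x) by 52 mm (y) by 12 mm high. Origin: centre of its underside.
- match_box: Small red matchbox lying flat, 36 mm (x) by 53 mm (y) by 15 mm high. Origin: centre of its underside.
- candle_lid: Brown turned wooden lid of the candle jar, lying on the desk right way up: a round plate 84 mm across and 13 mm thick with a ball knob on top, 20 mm across, from 16 to 31 mm above the underside. It can swing on the round knob if gripped weakly. Origin: centre of its underside; z up.
- candle_jar: Squat round glass candle jar standing open, 101 mm across, 78 mm high; it stands firm. Origin: centre of its underside. The lid rests flat on the rim, so that the lid's underside is then about 78 mm above the jar's origin.
- pen_rest: Fixed light wooden pen rest, base 122 (x) by 88 (y) by 10 mm; two notched rails along x at y = -34 and +34 mm, each 10 mm thick, tops 40 mm high. Notches in both at x = -36, 0, +36 mm, 14 mm wide at the floor (26 mm above the desk), 26 mm at the mouth. A pen lies along y across both rails, its underside 26 mm above the desk, free beneath between the rails. Origin: centre of underside.
- tray: Light wooden desk tray, fixed to the desk: 90 mm (x) by 187 mm (y), outer walls 6 mm thick and 18 mm high, inner floor 6 mm above the desk. A low divider 15 mm high at y = 0 makes two equal bays, each 78 mm (x) by 85 mm (y), centred at y = -45 and +45 mm. Origin: centre of the underside.
- usb_hub: Bystander: flat grey USB hub, 38 (x) by 105 (y) by 14 mm high, beyond the work. Origin: centre of its underside.
- mouse: Bystander: white computer mouse, 107 by 58 by 33 mm, beyond the work. Origin: centre of its underside.
There are look-alikes about, which are no part of the job. What is shaped like the candle_lid but orange is not meant.

How it is judged:
At the end, for the whole second after the job is handed in: Pen and pencil level in two different notches of the rest (lengthwise within 18 mm of centre, 0.2 rad); eraser and matchbox flat on the tray floor, one in each bay, either way round; lid flat on the jar's rim, centred within 12 mm; all five released and at rest (z of pen in the frame of pen_rest between 0.022 and 0.0385 m and y of pen in the frame of pen_rest between -0.018 and 0.018 m and x of pen in the frame of pen_rest between -0.046 and 0.046 m and angle between the y axis of each of pen, pencil and the y axis of pen_rest, either way round below 0.2 rad and angle between pen's own y axis and vertical between 1.4908 and 1.6508 rad and z of pencil in the frame of pen_rest between 0.022 and 0.0385 m and y of pencil in the frame of pen_rest between -0.018 and 0.018 m and x of pencil in the frame of pen_rest between -0.046 and 0.046 m and angle between pencil's own y axis and vertical between 1.4908 and 1.6508 rad and horizontal distance between pen and pencil above 0.025 m and z of eraser in the frame of tray between 0.002 and 0.01 m and x of eraser in the frame of tray between -0.034 and 0.034 m and angle between each of eraser, match_box's own z axis and vertical below 0.12 rad and z of match_box in the frame of tray between 0.002 and 0.01 m and x of match_box in the frame of tray between -0.034 and 0.034 m and ((y of eraser in the frame of tray between 0.01 and 0.082 m and y of match_box in the frame of tray between -0.082 and -0.01 m) or (y of eraser in the frame of tray between -0.082 and -0.01 m and y of match_box in the frame of tray between 0.01 and 0.082 m)) and horizontal distance between candle_lid and candle_jar below 0.012 m and z of candle_lid in the frame of candle_jar between 0.072 and 0.084 m and angle between candle_lid's own z axis and vertical below 0.07 rad and linear speed of each of pen, pencil, eraser, match_box, candle_lid below 0.01 m/s); the robot touches nothing.
It fails at once if the USB hub is shoved aside (distance of usb_hub from where it was at the start of the episode above 0.02 m).
It fails at once if the mouse is shoved aside (distance of mouse from where it was at the start of the episode above 0.02 m).
It fails at once if the lid is dropped or banged onto the glass jar (over 0.5 m/s just above it, or over 40 N between them) (contact force between candle_lid and candle_jar above 40 N or (horizontal distance between candle_lid and candle_jar below 0.04 m and z of candle_lid in the frame of candle_jar below 0.11 m and linear speed of candle_lid above 0.5 m/s)).
It also fails if it takes over 112 s, if anything falls off the work surface, if the arm or the gripper's body presses on something with over 40 N, if the wrist force passes 120 N, or if a joint passes its speed limit or range.

ROBOT

A 7-joint arm with a two-finger parallel gripper is mounted at the origin on the work surface; the furniture and walls round the work are solid. World frame = base frame: x ahead of the robot, y to its left, z up, the work surface at z = 0. Lengths are in m, angles in rad, forces in N, time in s.
With the tool pointing down it reaches from about 0.425 to 0.825 m from the base axis. Payload 3.6 kg.
Tool frame: the origin (TCP) lies where the fingers leave the gripper's body, on its centre line; the fingertips stand 73 mm ahead of it and the grasp point (between the pads) lies 54 mm ahead of it; x points along the fingers, y is the direction in which the jaws open and shut, and the axes are right-handed (so a half turn about x gives the same grasp; the last joint's range is limited). The gripper opens to 85 mm and grips with 20 to 120 N. Pads are 22 mm wide; open, the fingers measure 114 mm over their backs; the gripper's body (76 mm by 85 mm) begins 54 mm behind the grasp point. The pads swing forward as they close: fully open they stand 13 mm farther back than shut.
Start: joints at [1.312, 0.615, -0.013, 1.423, 0.008, 1.103, -0.04], TCP at [0.15, -0.632, 0.304] pointing down, gripper open.
Joint ranges: [-3.12, 3.12], [-0.3, 2.06], [-1.34, 1.32], [0.26, 2.42], [-1.36, 4.5], [0.01, 1.98], [-2.84, 2.84]. Speed limits (rad/s): [2.79, 2.79, 3.14, 3.14, 3.14, 3.14, 3.14].

INTERFACE

Orientations are given as a unit quaternion [x, y, z, w].
In Python, from station import arm, snapshot, camera_info, ticket gives the robot as it stands. Calls block until the motion is done:
- arm.movep(position, orientation): joint-space move of the TCP to a pose.
- arm.line_to(position, velocity=0.15, ori=None): straight line of the TCP; ori=None keeps the orientation; velocity is the mean speed in m/s.
- arm.move_j(angles): joint-space move.
- arm.move_gripper(opening, effort=None): opening from 0.0 (shut) to 1.0 (fully open); effort is the grip in N (None keeps the last); returns when the fingers have stopped.
- arm.pause(seconds).
- arm.ik(position, orientation): joint angles nearest the present ones, or None.
- snapshot(name): name is "side" or "top" or "wrist"; returns the picture (384x512x3 uint8, blue, green, red); there is no depth.
- camera_info(name): a dict with "fx", "fy", "cx", "cy" (pixels), "R" (3x3) and "t" (3): a world point X has camera coordinates R X + t; the wrist camera has in their place "T_tool_cam" (4x4, takes a point from camera to tool coordinates, whose origin is the TCP and whose axes are the tool frame's). Camera axes: x right, y down, z forward; pixel columns grow to the right and rows downward; lengths in m; the calibration is good to about 2 mm. The wrist camera is an equidistant fisheye: a pixel r from the principal point sees the ray r / f radians off the axis. A picture is of the moment at which its call begins: read the wrist's pose just before it. camera_info takes no time and is no camera call.
A pose or a line that the arm cannot do raises arm.MotionError and nothing moves.
- ticket.finish_job(): hands the job in, once; it reports no verdict.
Readings, each from a call of its own:
- arm.read_time(): time.
- arm.read_joint_positions(): joint angles.
- arm.read_dq(): joint speeds.
- arm.read_effort(): joint torques, N m.
- arm.read_tool_pos(): TCP position.
- arm.read_eef_rot(): TCP orientation.
- arm.read_ft_force(): force on the tool from outside, world axes, zero at the start.
- arm.read_wrist_torque(): the same for the moment, N m.
- arm.read_opening(): opening from 0.0 (shut) to 1.0 (fully open).
Only numpy, scipy, OpenCV 4.12 (cv2) and the standard library are available. Lean on these libraries where they do the work, as an engineer would, in place of code of your own. Each camera call takes 0.05 s, during which the arm holds its last target. There are 200 camera calls.

## Working session

There is one attempt and no reset: what is moved stays moved. The work goes in short steps, each a Python script; the robot and the scene stay as the last script left them, time stands still between calls to the robot, and variables do not carry over. Pictures are saved under pics/ and viewed, about 12 in all and at most 16, crops included, and the job is handed in when it is done.

```bash
ls; mkdir -p pics; python3 - <<'E'
from station import *
import cv2,numpy as np
for n in("top","side","wrist"):
    cv2.imwrite(f"pics/{n}0.png",snapshot(n)); c=camera_info(n); print(n,c)
print(arm.read_tool_pos(),arm.read_eef_rot(),arm.read_time())
E
```

```text
pics
top {'fx': 448.07307158366046, 'fy': 448.07307158366046, 'cx': 250.90002076214273, 'cy': 187.34605853227285, 'R': array([[ 0.00540736, -0.99996478,  0.0064185 ],
       [-0.99430764, -0.00605956, -0.10637481],
       [ 0.10640995, -0.00580676, -0.99430539]]), 't': array([-0.00528761,  0.57448217,  1.00084034])}
side {'fx': 392.83824172027005, 'fy': 392.83824172027005, 'cx': 251.25760672021408, 'cy': 191.2775247863241, 'R': array([[ 0.96132698,  0.27536687,  0.00485089],
       [ 0.16100034, -0.54759994, -0.82110486],
       [-0.22344873,  0.79013125, -0.57075676]]), 't': array([-0.53418004, -0.04276156,  1.08798211])}
wrist {'fx': 297.3186396354542, 'fy': 297.3186396354542, 'cx': 259.4768186362542, 'cy': 194.44938042474536, 'T_tool_cam': array([[ 9.53518916e-04, -3.26106341e-01,  9.45332611e-01,
        -7.05250827e-02],
       [ 9.99999070e-01,  1.23236499e-03, -5.83536403e-04,
         4.05559191e-04],
       [-9.74699894e-04,  9.45332288e-01,  3.26107213e-01,
        -8.52330573e-02],
       [ 0.00000000e+00,  0.00000000e+00,  0.00000000e+00,
         1.00000000e+00]])}
[ 0.14988536 -0.63203098  0.30302264] [-0.70222738 -0.08284327  0.70240829 -0.08146347] 0.15
```

View pics/top0.png

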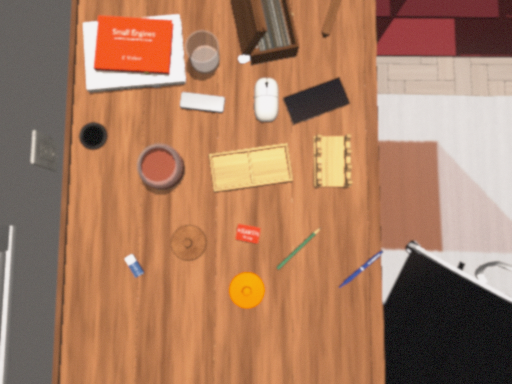

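View pics/side0.png

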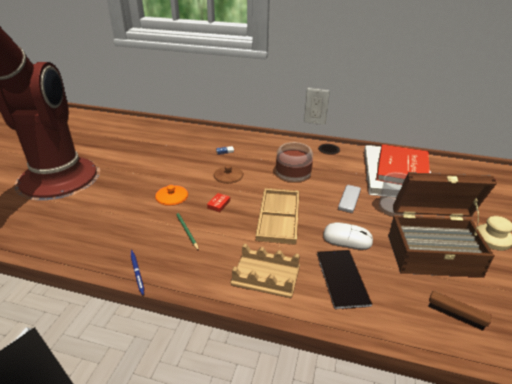

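Top view: pen (360,269), pencil (298,249), eraser (134,265), matchbox (248,234), jar (160,167), tray (250,167), rest (333,161), hub (202,102), mouse (265,100). Lid-shaped candidates are the brown one at (188,242) and the orange one at (247,290). The brown one fits the description. I'll measure all of them and confirm in one crop.

```bash
cat > h.py <<'E'
from station import *
import cv2,numpy as np
from scipy.spatial.transform import Rotation as Ro
ci=camera_info
def ray_top(uv,z,n="top"):
    c=ci(n);uv=np.atleast_2d(uv).astype(float)
    d=np.c_[(uv[:,0]-c["cx"])/c["fx"],(uv[:,1]-c["cy"])/c["fy"],np.ones(len(uv))]@c["R"]
    C=-c["R"].T@c["t"];return (C+d*((z-C[2])/d[:,2])[:,None])[:,:2]
def wrist():
    p=np.array(arm.read_tool_pos());R=Ro.from_quat(arm.read_eef_rot()).as_matrix()
    return snapshot("wrist"),p,R
def ray_wrist(uv,z,p,R):
    c=ci("wrist");uv=np.atleast_2d(uv).astype(float)-[c["cx"],c["cy"]]
    r=np.linalg.norm(uv,axis=1)+1e-9;th=r/c["fx"]
    d=np.c_[uv/r[:,None]*np.sin(th)[:,None],np.cos(th)]@c["T_tool_cam"][:3,:3].T@R.T
    C=p+R@c["T_tool_cam"][:3,3];return (C+d*((z-C[2])/d[:,2])[:,None])[:,:2]
def mask(im,name):
    h,s,v=[a.astype(int) for a in cv2.split(cv2.cvtColor(im,cv2.COLOR_BGR2HSV))]
    m={"blue":(h>100)&(h<130)&(s>90),"green":(h>40)&(h<90)&(s>70),"red":((h<4)|(h>174))&(s>180)&(v>130),
       "white":(s<60)&(v>150),"wood":(h>17)&(h<32)&(s>60)&(v>140)}[name]
    return m.astype(np.uint8)
def rect(xy):  # metric minAreaRect: centre, (short,long), angle of long axis
    (c,(w,h),a)=cv2.minAreaRect((np.asarray(xy)*1000).astype(np.float32))
    if w>h: L,S,an=w,h,a
    else: L,S,an=h,w,a+90
    return np.array(c)/1000,(S,L),np.deg2rad((an+90)%180-90)
def down(th): # tool x down, tool y at angle th in world
    y=np.array([np.cos(th),np.sin(th),0]);x=np.array([0,0,-1.]);return Ro.from_matrix(np.c_[x,y,np.cross(x,y)]).as_quat()
E
python3 - <<'E'
from h import *
im=cv2.imread("pics/top0.png")
def det(n,roi,z,fill=False):
    x0,y0,x1,y1=roi;m=np.zeros(im.shape[:2],np.uint8);m[y0:y1,x0:x1]=mask(im[y0:y1,x0:x1],n)
    ys,xs=np.nonzero(m);c,s,a=rect(ray_top(np.c_[xs,ys],z));print(n,len(xs),c.round(4),np.round(s,0),round(a,3))
det("blue",(320,240,390,300),.006)
det("green",(265,220,330,280),.004)
m=(120,250,150,280);det("blue",m,.012)
det("red",(225,215,270,255),.015)
det("wood",(205,140,298,195),.018)
det("wood",(308,130,358,192),.04)
for n,uv,z in(("lid knob",(188,242),.025),("jar",(160,167),.078)):print(n,ray_top([uv],z))
cv2.imwrite("pics/crop.png",cv2.resize(im[125:315,110:390],None,fx=2.8,fy=2.8,interpolation=cv2.INTER_CUBIC))
E
```

```text
blue 72 [ 0.378  -0.2443] [ 7. 71.] -0.87
green 110 [ 0.4291 -0.1059] [  6. 112.] -0.814
blue 47 [0.3876 0.2607] [18. 25.] 0.618
red 0 [0. 0.] [0. 0.] -1.571
wood 2620 [ 0.6245 -0.001 ] [ 88. 182.] -1.422
wood 1259 [ 0.6372 -0.189 ] [ 81. 116.] 0.043
lid knob [[0.44875273 0.14090029]]
jar [[0.61330656 0.19884734]]
```

View pics/crop.png

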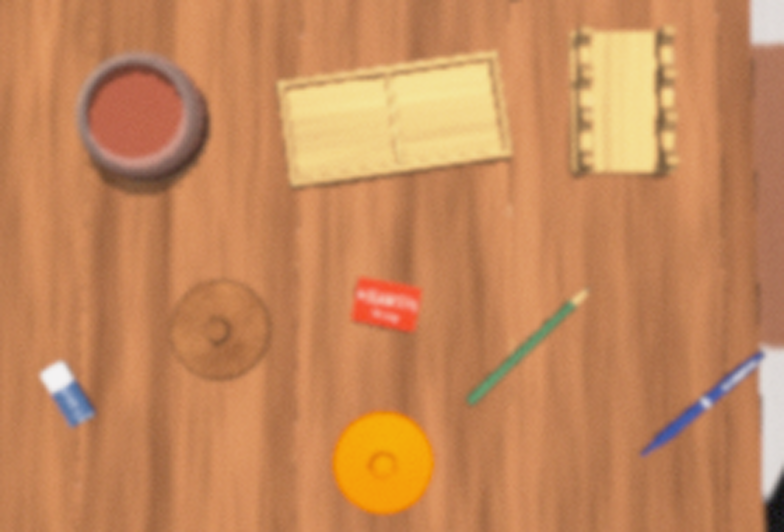

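The crop confirms the brown lid at (188,242); the orange decoy is at (247,290). I'll go above the pen first, then look at the rest.

```bash
python3 - <<'E'
from h import *
for n,a,b,z in(("pen",(339.6,286.8),(382.1,251.1),.006),("pencil",(277.9,268.6),(319.6,229.3),.004),("eraser",(129.6,256.8),(139.3,274.3),.012),("match",(237.5,231),(259.3,236),.015)):
    p=ray_top([a,b],z);d=p[1]-p[0];print(n,p.mean(0).round(4),np.linalg.norm(d).round(4),np.arctan2(d[1],d[0]).round(3))
print(ray_top([(188.6,242.5)],.013),ray_top([(160.7,166.8)],.07))
pen=ray_top([(360.8,269)],.006)[0]
arm.movep([*pen,.19],down(.70));print(arm.read_time(),arm.read_joint_positions())
im1,p,R=wrist();np.savez("w1",im=im1,p=p,R=R)
arm.movep([.637,-.189,.24],down(.04));print(arm.read_time(),arm.read_joint_positions())
im2,p,R=wrist();np.savez("w2",im=im2,p=p,R=R)
m=np.hstack([im1,im2]);cv2.imwrite("pics/w12.png",cv2.resize(m,(800,300)))
E
```

```text
pen [ 0.3888 -0.258 ] 0.1296 -0.885
pencil [ 0.434  -0.1146] 0.1337 -0.82
eraser [0.3942 0.2645] 0.0461 -2.605
match [0.4688 0.0031] 0.0517 -1.79
[[0.4474279  0.14108558]] [[0.6149804  0.19889957]]
1.825 [ 0.88566086  0.54838    -0.49957772  2.05875492  0.43568539  0.63596015
  0.78869465]
2.9 [ 0.41617946  0.71163593 -0.28636784  1.45141541  0.22153547  1.01274669
  0.11596301]
```

View pics/w12.png

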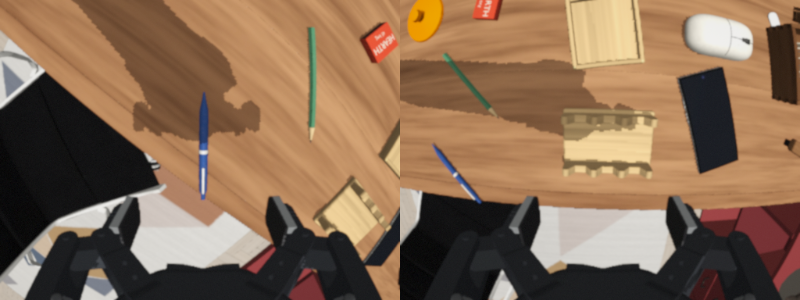

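The left half shows the pen between the jaws, tip at about (261,119) and click end at about (260,255) in full-size pixels. The right half shows the rest with two rails of four teeth at about (780,183) in montage×1.28. I'll enlarge the rest for its tooth corners and measure the pen and pencil by mask.

```bash
python3 - <<'E'
from h import *
w=np.load("w1.npz");im,p,R=w["im"],w["p"],w["R"]
def blob(im,n,roi):
    m=mask(im,n);k=np.zeros_like(m);x0,y0,x1,y1=roi;k[y0:y1,x0:x1]=m[y0:y1,x0:x1]
    ys,xs=np.nonzero(k);return np.c_[xs,ys]
for n,roi,z in(("blue",(235,105,285,262),.006),("green",(380,25,415,190),.004)):
    b=blob(im,n,roi);print(n,len(b),b.min(0),b.max(0),*rect(ray_wrist(b,z,p,R)))
w=np.load("w2.npz");im=w["im"]
cv2.imwrite("pics/rest.png",cv2.resize(im[125:240,195:345],None,fx=5,fy=5,interpolation=cv2.INTER_CUBIC))
E
```

```text
blue 865 [255 119] [265 254] [ 0.39023615 -0.25893805] (8.488143920898438, 130.01246643066406) -0.8855058561413088
green 852 [395  35] [403 162] [ 0.43090945 -0.10868472] (7.504981994628906, 119.7734375) -0.8182702265225689
```

View pics/rest.png

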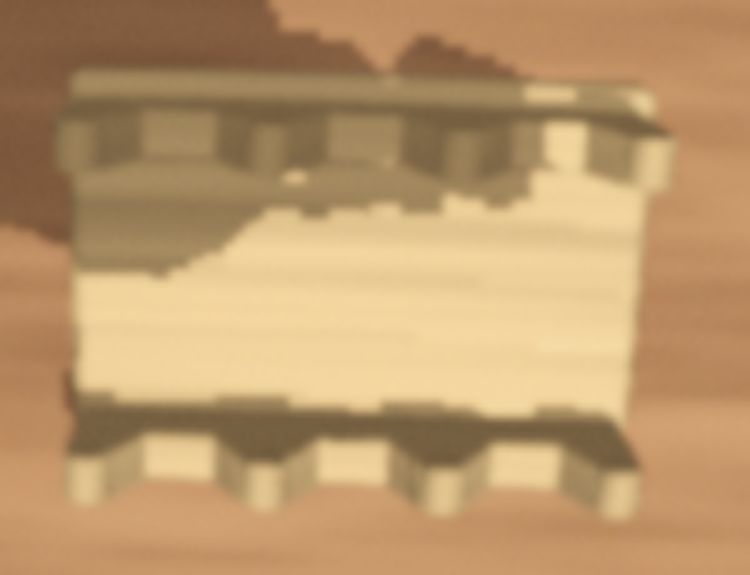

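```bash
cat >> h.py <<'E'
def pick(xy,th,z,op0,effort,up=.16):
    arm.move_gripper(op0)
    arm.movep([*xy,z+.07],down(th)); arm.line_to([*xy,z],.12)
    arm.move_gripper(0.0,effort); print("grip",round(arm.read_opening(),3),"F",np.round(arm.read_ft_force(),1))
    arm.line_to([*xy,up],.2); print("held",round(arm.read_opening(),3))
def place(xy,th,z,dop,up=.2):
    arm.movep([*xy,z+.07],down(th)); arm.line_to([*xy,z],.08)
    print("F",np.round(arm.read_ft_force(),1),"t",arm.read_time(),np.round(arm.read_tool_pos(),4))
    arm.move_gripper(arm.read_opening()+dop); arm.line_to([*xy,up],.2)
E
python3 - <<'E'
from h import *
w=np.load("w2.npz");p,R=w["p"],w["R"]
q=np.array([(366,140),(353,462),(180,134),(179,456),(526,468)])/5+[195,125]
P=ray_wrist(q,.026,p,R);print(P.round(4),np.diff(P[:2],axis=0))
c=P[:2].mean(0);d=P[4]-P[3];a=np.arctan2(d[1],d[0]);e=P[0]-P[1]
print(c,a,np.arctan2(e[1],e[0])-np.pi/2,np.linalg.norm(d),np.linalg.norm(e))
a=(a+np.arctan2(e[1],e[0])-np.pi/2)/2
np.savez("rest",c=c,a=a)
ex=np.array([np.cos(a),np.sin(a)]);assert abs(np.linalg.norm(e)-.068)<.006
pick([.3898,-.2587],-.8855+np.pi/2,.0755,.5,50)
place(c+.036*ex,a,.0755+.0265,.2,.24)
im,_,_=wrist();cv2.imwrite("pics/w3.png",im)
E
```

```text
[[ 0.6434 -0.1619]
 [ 0.644  -0.2297]
 [ 0.6072 -0.162 ]
 [ 0.6077 -0.2299]
 [ 0.6803 -0.2297]] [[ 0.0005745  -0.06776476]]
[ 0.64366992 -0.19579322] 0.001884421411686608 0.008477672375943657 0.07254999164417698 0.06776719587989262
grip 0.099 F [-0.4 -0.6  6.2]
held 0.107
F [-3.8  0.9  4.5] t 8.375 [ 0.6787 -0.1953  0.1025]
```

View pics/w3.png

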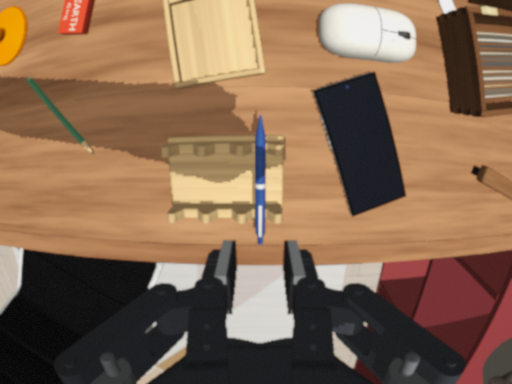

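The pen lies in the +x notch across both rails, from (260,117) to (260,242). The pencil goes to the -x notch, then I look over the tray, matchbox, lid and eraser.

```bash
python3 - <<'E'
from h import *
r=np.load("rest.npz");c,a=r["c"],float(r["a"]);ex=np.array([np.cos(a),np.sin(a)]);ey=np.array([-ex[1],ex[0]])
pick([.431,-.1088],-.8183+np.pi/2,.0755,.5,50)
place(c-.036*ex+.010*ey,a,.0755+.0265,.2,.24)
ims=[]
def look(xy,z,th,n):
    arm.movep([*xy,z],down(th));im,p,R=wrist();np.savez(n,im=im,p=p,R=R);ims.append(im)
im,p,R=wrist();np.savez("w4",im=im,p=p,R=R);ims.append(im)
look((.55,-.02),.26,.1,"w5")
look((.46,.20),.24,.1,"w6")
print(arm.read_time(),arm.read_joint_positions())
cv2.imwrite("pics/w456.png",cv2.resize(np.vstack([np.hstack(ims[:2]),np.hstack([ims[2],ims[2]*0])]),(800,600)))
E
```

```text
grip 0.06 F [-0.2 -1.4  7.5]
held 0.064
F [-2.8  1.2  4.3] t 14.5333 [ 0.6067 -0.1857  0.1023]
17.5167 [-0.31722283  0.47506402 -0.18918286  1.9215615   0.12831449  0.75606241
 -0.48421466]
```

View pics/w456.png

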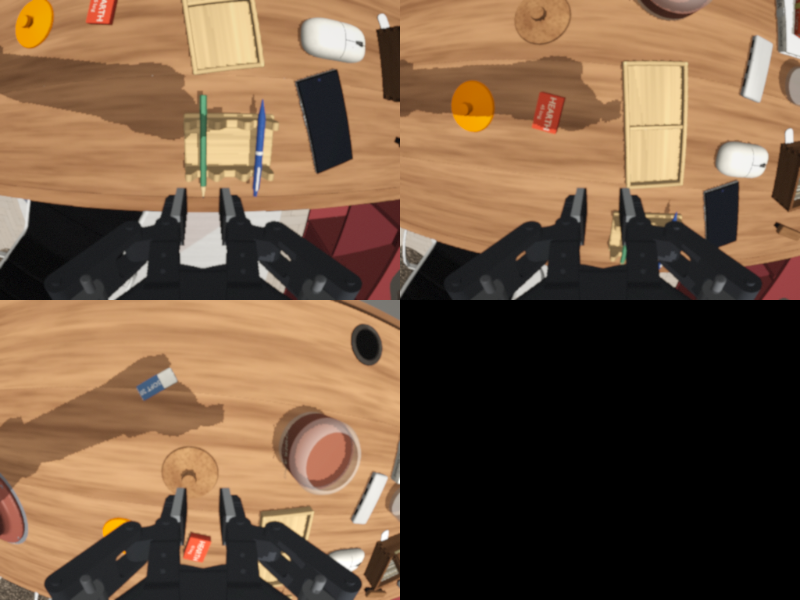

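Top left: pencil (203,145) and pen (259,145) both lie across both rails. Top right: matchbox (548,112), tray (655,124). Bottom left: eraser (157,383), lid knob (188,480), jar (322,455). I'll measure these and enlarge the lid and jar.

```bash
python3 - <<'E'
from h import *
w=np.load("w5.npz");im,p,R=w["im"],w["p"],w["R"]
hsv=cv2.cvtColor(im,cv2.COLOR_BGR2HSV)
k=np.zeros(im.shape[:2],np.uint8);s=(slice(110,180),slice(165,220))
k[s]=(((hsv[s][...,0]<6)|(hsv[s][...,0]>172))&(hsv[s][...,1]>150)&(hsv[s][...,2]>90))
ys,xs=np.nonzero(k);print("match",len(xs),*rect(ray_wrist(np.c_[xs,ys],.014,p,R)))
t=np.array([(222,62),(288,62),(284,185),(225,187)])*1.28
P=ray_wrist(t,.018,p,R);print(P,P.mean(0),[np.linalg.norm(P[i]-P[i-1]).round(4) for i in range(4)])
d=P[0]+P[1]-P[2]-P[3];print("tray y dir",np.arctan2(d[1],d[0]))
w=np.load("w6.npz");im,p,R=w["im"],w["p"],w["R"]
s=(slice(80,135),slice(165,240));k[:]=0
k[s]=mask(im,"blue")[s]|mask(im,"white")[s]
k=cv2.morphologyEx(k,cv2.MORPH_OPEN,np.ones((2,2)));ys,xs=np.nonzero(k);print("er",len(xs),*rect(ray_wrist(np.c_[xs,ys],.011,p,R)))
cv2.imwrite("pics/lj.png",cv2.resize(im[130:260,190:470],None,fx=2.8,fy=2.8,interpolation=cv2.INTER_CUBIC))
E
```

```text
match 1011 [0.47166846 0.00432822] (35.813720703125, 51.548519134521484) 1.3958745800763122
[[ 0.56650747  0.08188872]
 [ 0.6570012   0.09623325]
 [ 0.68642549 -0.08713281]
 [ 0.59289902 -0.09768991]] [ 0.6257083  -0.00167519] [np.float64(0.1815), np.float64(0.0916), np.float64(0.1857), np.float64(0.0941)]
tray y dir 1.7233869327758233
er 749 [0.3981221  0.26494287] (21.43210220336914, 50.35578918457031) 0.5832056471164524
```

View pics/lj.png

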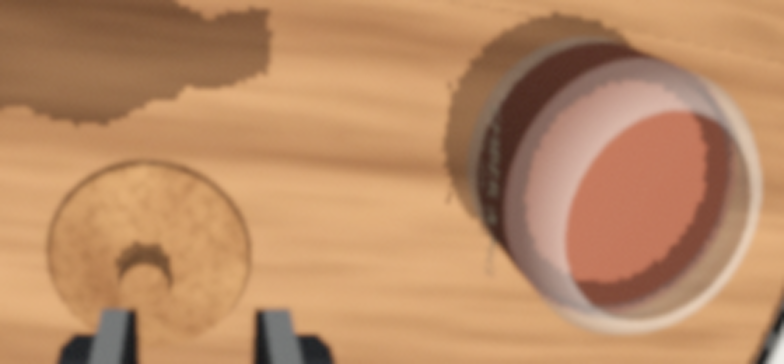

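```bash
python3 - <<'E'
from h import *
w=np.load("w6.npz");p,R=w["p"],w["R"]
print("jar",ray_wrist([(415.7,199.3)],.078,p,R),"lid",ray_wrist([(243.4,219.3)],.010,p,R),ray_wrist([(144/2.8+190,275/2.8+130)],.027,p,R))
c=np.array([.6257,-.0017]);ty=np.array([-.152,.988]);th=-1.418
pick([.4717,.0043],1.396-np.pi/2,.0745,.75,40)
place(c-.045*ty,th,.0745+.007,.08,.2)
pick([.3975,.2648],.583-np.pi/2,.0755,.6,40)
place(c+.045*ty,th,.0755+.007,.10,.24)
im1,_,_=wrist();cv2.imwrite("pics/tray.png",im1)
arm.movep([.585,.195,.24],down(.1))
im,p,R=wrist();np.savez("w7",im=im,p=p,R=R)
arm.movep([.448,.120,.20],down(.1))
im2,p,R=wrist();np.savez("w8",im=im2,p=p,R=R)
print(arm.read_time())
cv2.imwrite("pics/w78.png",cv2.resize(np.vstack([np.hstack([im,im2]),np.hstack([im1,im1*0])]),(800,600)))
E
```

```text
jar [[0.60575176 0.21085726]] lid [[0.44996044 0.14767437]] [[0.44893104 0.14476353]]
grip 0.41 F [-1.4 -0.1  6. ]
held 0.409
F [-2.6  0.3  2.7] t 22.35 [ 0.632  -0.0461  0.0816]
grip 0.244 F [-1.1  0.   6.7]
held 0.236
F [-2.2  0.3  2.3] t 28.95 [0.6181 0.0426 0.0825]
31.9
```

View pics/w78.png

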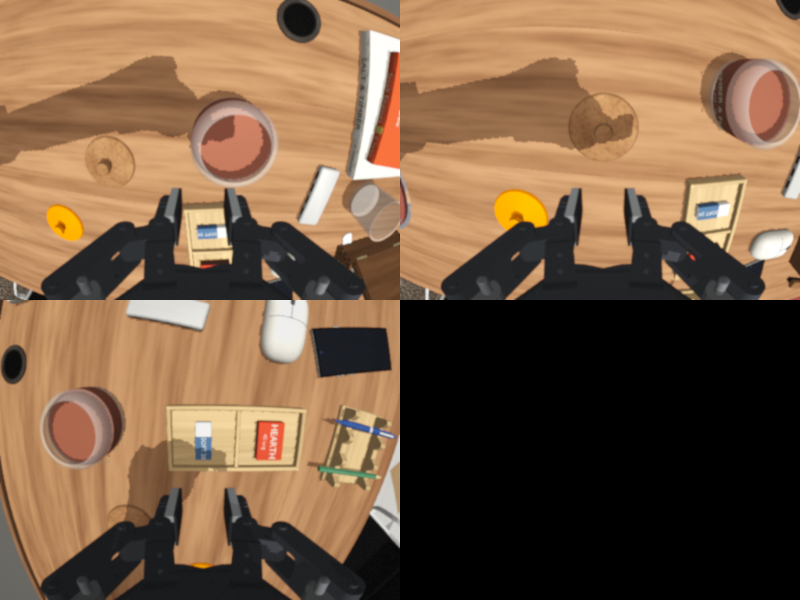

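Eraser (203,440) and matchbox (269,440) lie flat, one per bay. The jar is at (234,141) and the lid at (203,127) in their panels. I'll enlarge both for centres.

```bash
python3 - <<'E'
from h import *
a=np.load("w7.npz")["im"][115:245,235:365];b=np.load("w8.npz")["im"][110:215,210:325]
cv2.imwrite("pics/lj2.png",np.hstack([cv2.resize(a,None,fx=3,fy=3,interpolation=2),np.pad(cv2.resize(b,None,fx=3,fy=3,interpolation=2),((0,75),(0,0),(0,0)))]))
E
```

```text
(no output)
```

View pics/lj2.png

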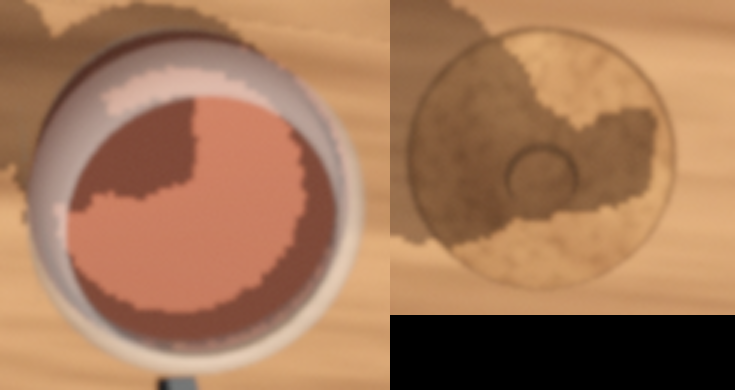

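```bash
python3 - <<'E'
from h import *
w=np.load("w7.npz");q=np.array([(195,206),(28,206),(362,206),(195,373),(195,40)])/3+[235,115]
for z in(.078,.05):
    P=ray_wrist(q,z,w["p"],w["R"]);print("jar",z,P.round(4).tolist(),"mid",(P[1]+P[2])/2,(P[3]+P[4])/2,np.linalg.norm(P[1]-P[2]),np.linalg.norm(P[3]-P[4]))
w=np.load("w8.npz");q=np.array([(18,160),(286,160),(152,26),(152,290),(152,178)])/3+[210,110]
P=ray_wrist(q,.012,w["p"],w["R"]);print("lid",(P[0]+P[1])/2,(P[2]+P[3])/2,np.linalg.norm(P[0]-P[1]),np.linalg.norm(P[2]-P[3]),"knob",ray_wrist(q[4:],.027,w["p"],w["R"]))
E
```

```text
jar 0.078 [[0.6178, 0.2102], [0.5725, 0.2057], [0.6655, 0.2152], [0.6254, 0.1595], [0.6119, 0.2551]] mid [0.61900189 0.21041859] [0.61863983 0.20730477] 0.09340409545476101 0.09662030412079782
jar 0.05 [[0.6226, 0.2021], [0.5718, 0.197], [0.676, 0.2077], [0.6311, 0.1452], [0.616, 0.2525]] mid [0.62392597 0.20232945] [0.62352012 0.19883902] 0.10470138890641298 0.10830660035573313
lid [0.44925428 0.14415659] [0.44932543 0.14317232] 0.08027709901312657 0.08130614836724658 knob [[0.44933075 0.14218434]]
```

```bash
python3 - <<'E'
from h import *
arm.movep([.6275,.121,.26],down(.1));im,p,R=wrist();np.savez("w9",im=im,p=p,R=R)
c=camera_info("wrist");X=np.array([.619,.204,.07]);v=(c["T_tool_cam"][:3,:3].T@R.T@(X-(p+R@c["T_tool_cam"][:3,3])))
th=np.arctan2(np.hypot(*v[:2]),v[2]);u=np.array([c["cx"],c["cy"]])+c["fx"]*th*v[:2]/np.hypot(*v[:2]);print(u)
x,y=(u-80).astype(int);x=max(x,0);y=max(y,0);print(x,y)
cv2.imwrite("pics/jar.png",cv2.resize(im[y:y+160,x:x+160],None,fx=3.5,fy=3.5,interpolation=2))
E
```

```text
[259.51961238  97.26913918]
179 17
```

View pics/jar.png

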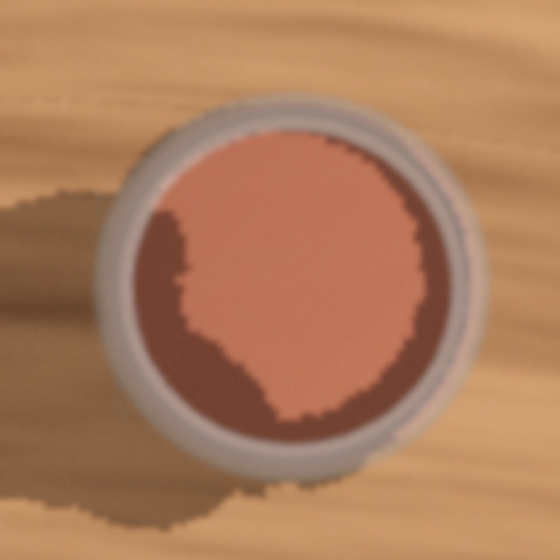

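Seen from straight above, the jar's outer circle is centred at crop (292,288), i.e. pixel (262.4,99.4). Next I compute its position and move the lid.

```bash
python3 - <<'E'
from h import *
w=np.load("w9.npz");q=np.array([(292,288.5),(95,288),(489,288)])/3.5+[179,17]
for z in(.078,.05):P=ray_wrist(q,z,w["p"],w["R"]);print(P,np.linalg.norm(P[1]-P[2]))
jar=ray_wrist(q[:1],.06,w["p"],w["R"])[0];print(jar)
zg=.0905
lid=np.array([.4493,.1432])
arm.move_gripper(.6);arm.movep([*lid,.17],down(0.1));arm.line_to([*lid,zg],.08)
print("F",arm.read_ft_force());arm.move_gripper(0,70);print("op",arm.read_opening())
arm.line_to([*lid,.22],.12);print("op",arm.read_opening(),arm.read_time())
arm.movep([*jar,.22],down(.1));im=snapshot("side")
cv2.imwrite("pics/held.png",cv2.resize(im[40:260,150:430],None,fx=2.6,fy=2.6,interpolation=2));np.save("jar",jar)
E
```

```text
[[0.62161046 0.20246298]
 [0.5744516  0.19863298]
 [0.66867103 0.20844779]] 0.09472924909285017
[[0.62183791 0.20217289]
 [0.56943122 0.19791669]
 [0.67413537 0.20882369]] 0.10527070758199443
[0.62175668 0.20227649]
F [-0.81516805 -0.89491975 -0.43626562]
op 0.1841554247960735
op 0.18041604586049315 36.7
```

View pics/held.png

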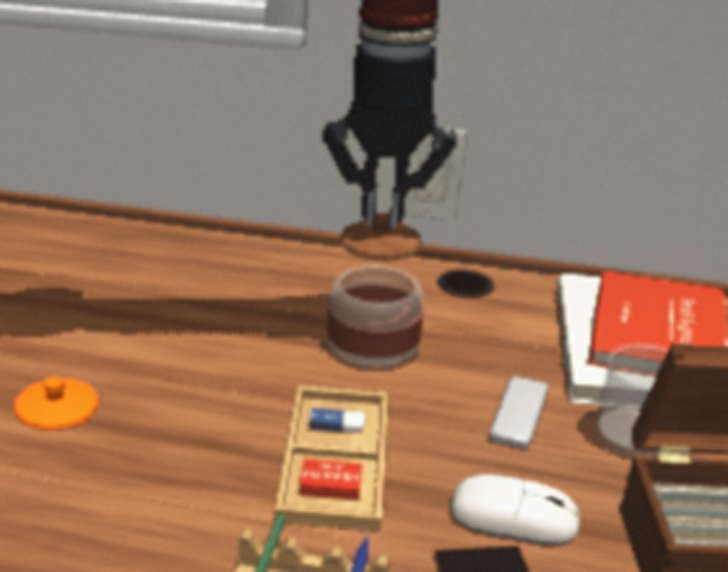

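The lid hangs level and is centred over the jar (lid at (382,240), jar at (376,315) in the crop). I'll lower it slowly, watching the force.

```bash
python3 - <<'E'
from h import *
jar=np.load("jar.npy");arm.line_to([*jar,.178],.06);f0=np.array(arm.read_ft_force());z=.178
while z>.164:
    z-=.001;arm.line_to([*jar,z],.02);df=arm.read_ft_force()[2]-f0[2]
    if df>2.5:break
print(z,df,arm.read_opening(),arm.read_tool_pos())
arm.move_gripper(arm.read_opening()+.25);arm.line_to([*jar,.26],.15)
arm.movep([.6275,.121,.26],down(.1));im,p,R=wrist();np.savez("w10",im=im,p=p,R=R)
arm.movep([.45,-.05,.3],down(.1));arm.pause(.5)
t=snapshot("top");s=snapshot("side")
a=cv2.resize(im[17:177,179:339],(400,400));b=cv2.resize(s[130:330,200:400],(400,400),interpolation=2)
print(arm.read_time());cv2.imwrite("pics/end.png",np.hstack([a,b]));cv2.imwrite("pics/top_end.png",t)
E
```

```text
0.16799999999999998 4.596276889425598 0.18065713720484222 [0.6218228  0.20230441 0.16903799]
44.025
```

View pics/end.png

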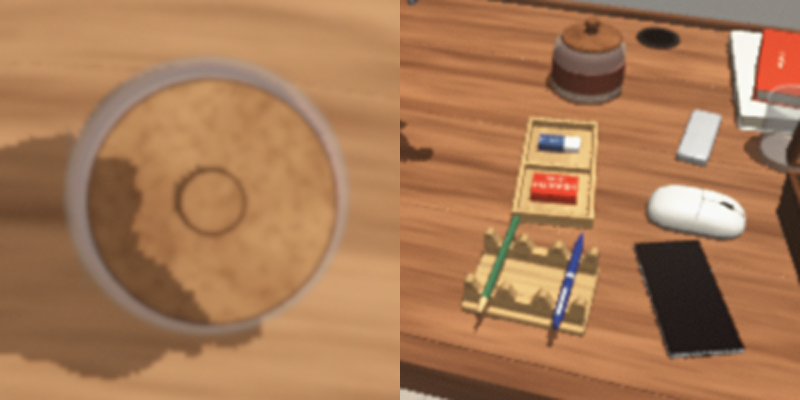

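The lid sits on the rim, centre (212,202) against jar (206,196), about 3 mm off. The pen, pencil, eraser and matchbox all lie in place. Last I check numerically that the pen and pencil are centred, and that the hub and mouse haven't moved.

```bash
python3 - <<'E'
from h import *
w=np.load("w4.npz");im,p,R=w["im"],w["p"],w["R"];c=np.load("rest.npz")["c"]
for n,x0,x1 in(("blue",315,350),("green",245,275)):
    m=mask(im,n)*0;m[110:255,x0:x1]=mask(im,n)[110:255,x0:x1];ys,xs=np.nonzero(m)
    cc,s,a=rect(ray_wrist(np.c_[xs,ys],.032,p,R));print(n,(cc-c).round(4),s,a)
a=cv2.imread("pics/top0.png");b=cv2.imread("pics/top_end.png")
for n,(x0,y0,x1,y1) in(("hub",(170,85,235,120)),("mouse",(245,70,285,130))):
    print(n,[np.mean(np.nonzero(mask(i[y0:y1,x0:x1],"white")),1).round(1) for i in(a,b)])
E
```

```text
blue [ 0.0364 -0.0009] (8.837385177612305, 127.63492584228516) -1.5666378033534811
green [-0.0356  0.0111] (8.122802734375, 118.93888854980469) -1.5679934217881764
hub [array([16.6, 31.9]), array([16.7, 31.9])]
mouse [array([29.1, 20.9]), array([29.1, 20.9])]
```

```bash
python3 -c "
from station import *
print(arm.read_dq().max() if hasattr(arm.read_dq(),'max') else '');ticket.finish_job();print(arm.read_time())"
```

```text
0.0018303902186127896
the job is handed in; nothing more can be done
the job is handed in; nothing more can be done
```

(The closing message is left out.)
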